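Fetch the tube block from behind the reagent bottles

TASK

The yellow tube block stands hemmed in by three reagent bottles on the white tray. First clear all three bottles onto the blue mat, standing upright and wholly on it; then fetch the block and set it flat inside the aluminium frame on top of the shaker, its long side along the frame's long side; then put each bottle back upright on the very seat of the tray where it stood at the start. Never tip a bottle, and leave the tip box and the beaker where they are.

Things in the scene. Friction and masses are not known exactly. Their poses are not given: they have to be found in the camera images.
- bottle_red: Reagent bottle, red screw cap, off-white body, white label. Body 54 mm diameter up to 92 mm, then a shoulder; cap 34 mm diameter, from 110 to 138 mm above the underside (grip it there from above). About 0.2 kg. Origin: centre of the underside; z up; yaw has no meaning. Starts on one of the tray's three round seats (which one varies).
- bottle_green: Reagent bottle, green screw cap, dark amber brown body, white label. Body 54 mm diameter up to 92 mm, then a shoulder; cap 34 mm diameter, from 110 to 138 mm above the underside (grip it there from above). About 0.2 kg. Origin: centre of the underside; z up; yaw has no meaning. Starts on one of the tray's three round seats (which one varies).
- bottle_purple: Reagent bottle, purple screw cap, pale blue-grey body, white label. Body 54 mm diameter up to 92 mm, then a shoulder; cap 34 mm diameter, from 110 to 138 mm above the underside (grip it there from above). About 0.2 kg. Origin: centre of the underside; z up; yaw has no meaning. Starts on one of the tray's three round seats (which one varies).
- block: Yellow tube block with rows of small white tube caps on top: 44 mm (its x) by 60 mm (its y, the long side) by 40 mm high, caps 5 mm more. About 0.16 kg. Origin: centre of the underside; z up. Grip it from above across the 44 mm. It starts on the tray between the bottles, 6 to 7 mm from them; they leave no room for a gripper.
- tray: Fixed white tray, 142 (x) by 206 mm (y), floor 5 mm thick, rim 12 mm high. Origin: centre of its underside on the bench. Three grey-ringed round seats, 58 mm diameter, centred at (-28, 0), (28, 63), (28, -63) mm in its x, y; a grey oblong for the block at (28, 0). Bottles and block start within 2 mm of these, undersides 5 mm above the tray's origin.
- mat: Fixed blue bench mat to park the bottles on, 260 mm (its x) by 150 mm (its y), 4 mm thick; origin: centre of its underside on the bench. It lies on the robot's left or right.
- shaker: Fixed white laboratory shaker, 150 (x) by 136 mm (y), casing top 46 mm high, on the robot's other side from the mat. Centred on top is a dark platform, upper face 55 mm above the origin, ringed by an aluminium frame: inside 62 mm (x) by 78 mm (y, long side), lip 6 mm high. The platform does not move. Origin: centre of the underside on the bench.
- tip_box: Bystander: loose white box of yellow pipette tips, 80 x 118 mm, 54 mm high; origin at the underside's centre. It stands close before the robot. Leave alone.
- beaker: Bystander: loose clear beaker, 70 mm diameter, 90 mm high; origin at the underside's centre. Beyond the work. Leave alone.

How it is judged:
By the outcome, as a careful person would: the job done as asked, in the order asked, and still so for the second after the job is handed in, with the robot touching nothing.
It also fails if it takes over 138 s, if anything falls off the work surface, if the arm or the gripper's body presses on something with over 40 N, if the wrist force passes 120 N, or if a joint passes its speed limit or range.

ROBOT

A 6-joint arm with a two-finger parallel gripper is mounted at the origin on the work surface. World frame = base frame: x ahead of the robot, y to its left, z up, the work surface at z = 0. Lengths are in m, angles in rad, forces in N, time in s.
With the tool pointing down it reaches from about 0.3 to 0.875 m from the base axis. Payload 6.4 kg.
Tool frame: the origin (TCP) lies on the centre line of the jaws, within the pads' length; the fingertips stand 8 mm ahead of it and the grasp point (between the pads) lies 11 mm behind it; z points along the fingers, y is the direction in which the jaws open and shut (so a half turn about z gives the same grasp; the last joint's range is limited). The gripper opens to 88 mm and grips with 3 to 60 N. Pads are 18 mm wide; open, the fingers measure 123 mm over their backs; the gripper's body (75 mm by 187 mm) begins 45 mm behind the grasp point.
Start: joints at [0.947, 0.181, 1.607, -0, 1.354, -0.206], TCP at [0.233, 0.526, 0.247] pointing down, gripper open.
Joint ranges: [-2.99, 2.99], [-0.89, 2.07], [0.3, 2.58], [-1.14, 4.28], [0, 2.63], [-3.12, 3.12]. Speed limits (rad/s): [2.57, 2.57, 3.01, 3.14, 3.14, 3.14].

INTERFACE

Orientations are given as a unit quaternion [w, x, y, z].
In Python, from cell import env gives the robot as it stands.
- The arm moves only by the shell command python3 -m jog 'ROWS' [FORCE]. ROWS is a JSON object of lists of equal length, an entry for each row: "offset": the shift along the tool's x, y, z in cm, a list of three; "rotation": the turn, a rotation vector about the tool's x, y, z in rad, a list of three; "hand": the opening, from 0 (shut) to 1 (fully open). A call has 1 to 10 rows; each row shifts and turns the commanded pose from where the row before left it, along the tool's axes as they then stand; what a row does not reach is not made up. A row lasts 1/12 s, in which the tool goes at most 41.7 mm and 7.16 degrees, less where a joint would pass 70% of its speed; a pose out of reach is approached as far as the arm can. A call with a gripper value outside its range is refused whole. The fingers move at their own pace and stop on an object; FORCE is the grip in N (left out, the last holds). Time passes only in rows, so rows that do not move let the fingers close. It gives the time, the measured TCP pose, the force and the opening at its end, in the units of the state.
- env.get_state(): the state, without advancing time (a new reading comes with each control period).
- env.get_image(name): name is "side" or "top"; returns a dict with "image" (400x640x3 uint8, red, green, blue), "camera_matrix" (3x3 intrinsics, pixels), "R" (3x3) and "t" (3): a world point X has camera coordinates R X + t. Camera axes: x right, y down, z forward; pixel columns grow to the right and rows downward; lengths in m; the calibration is good to about 2 mm. A picture is of the moment at which its call begins. There is no depth.
- env.close_job(): hands the job in, once; it reports no verdict.
The state is a dict: "time": time; "qpos": joint angles; "joint_velocities": joint speeds; "joint_efforts": joint torques, N m; "ee_pos": TCP position; "orientation": TCP orientation; "wrist_force": force on the tool from outside, world axes, zero at the start; "moment": the same for the moment, N m; "gripper_width": opening from 0.0 (shut) to 1.0 (fully open).
Only numpy, scipy, OpenCV 4.12 (cv2) and the standard library are available. Lean on these libraries where they do the work, as an engineer would, in place of code of your own. Each camera call takes 0.05 s, during which the arm holds its last target. There are 200 camera calls.

## Working session

There is one attempt and no reset: what is moved stays moved. The work goes in short steps, Python scripts to look and compute and a shell command to move; the robot and the scene stay as the last step left them, time stands still between calls to the robot, and variables do not carry over. Pictures are saved under pics/ and viewed, about 12 in all and at most 16, crops included, and the job is handed in when it is done.

```bash
ls; mkdir -p pics; python3 - <<'E'
from cell import env
import cv2,numpy as np
s=env.get_state();print({k:np.round(v,3).tolist() for k,v in s.items()})
for n in("top","side"):
    d=env.get_image(n);cv2.imwrite(f"pics/{n}0.png",d["image"][:,:,::-1]);print(n,d["camera_matrix"].tolist(),d["R"].round(4).tolist(),d["t"].round(4).tolist())
E
```

```text
pics
{'time': 0.0, 'qpos': [0.947, 0.181, 1.608, -0.0, 1.354, -0.206], 'joint_velocities': [0.002, 0.001, 0.001, -0.001, -0.0, -0.0], 'joint_efforts': [0.001, -43.387, -34.185, 0.07, 0.038, -0.0], 'ee_pos': [0.233, 0.525, 0.246], 'orientation': [-0.0, 0.207, 0.978, -0.001], 'wrist_force': [0.124, -0.496, 0.378], 'moment': [0.023, -0.015, 0.037], 'gripper_width': 1.002}
top [[500.4329515542696, 0.0, 326.48395156384316], [0.0, 500.4329515542696, 188.96442789278666], [0.0, 0.0, 1.0]] [[-0.0076, -0.9999, -0.0101], [-0.9817, 0.0094, -0.19], [0.1901, 0.0085, -0.9817]] [0.0005, 0.5513, 0.8854]
side [[470.1163221738149, 0.0, 324.72988589501944], [0.0, 470.1163221738149, 196.43934195245552], [0.0, 0.0, 1.0]] [[0.818, -0.5752, 0.003], [-0.3882, -0.556, -0.735], [0.4245, 0.6, -0.6781]] [-0.4697, 0.2491, 0.7218]
```

View pics/top0.png

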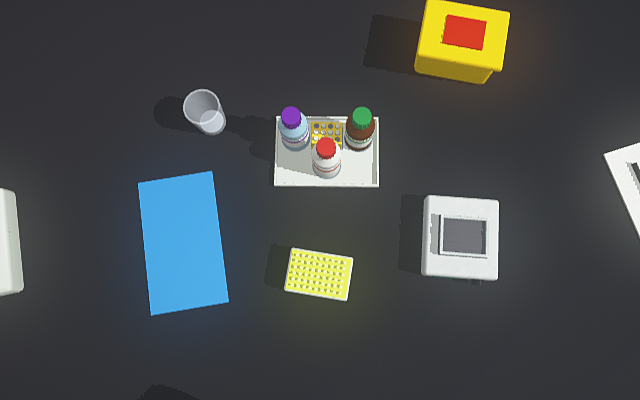

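View pics/side0.png

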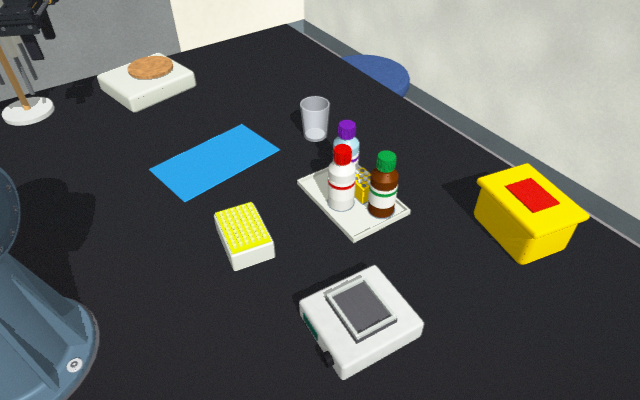

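The top view shows the tray around (327,150), with purple at (291,117), green at (362,118) and red at (326,148). The mat is at (183,243), on the left, and the shaker frame at (464,236). The side view confirms this layout.

```bash
cat > h.py <<'E'
from cell import env
import cv2,numpy as np
def ray(d,px,z):
    K,R,t=d["camera_matrix"],d["R"],d["t"]
    px=np.atleast_2d(px).astype(float)
    v=(R.T@np.linalg.inv(K)@np.c_[px,np.ones(len(px))].T).T
    c=-R.T@t
    return c+v*((z-c[2])/v[:,2])[:,None]
def proj(d,X):
    q=d["camera_matrix"]@(d["R"]@np.asarray(X,float)+d["t"]);return q[:2]/q[2]
def tri(d1,p1,d2,p2):
    P=[d["camera_matrix"]@np.c_[d["R"],d["t"]] for d in(d1,d2)]
    X=cv2.triangulatePoints(P[0],P[1],np.float64(p1),np.float64(p2))[:,0];return X[:3]/X[3]
HUE={"red":[(0,8),(172,180)],"green":[(55,85)],"purple":[(128,155)],"yellow":[(20,34)],"blue":[(98,112)]}
def blobs(d,col,roi,smin=130,vmin=50):
    hsv=cv2.cvtColor(d["image"],cv2.COLOR_RGB2HSV);m=np.zeros(hsv.shape[:2],np.uint8)
    for a,b in HUE[col]: m|=cv2.inRange(hsv,(a,smin,vmin),(b,255,255))
    k=np.zeros_like(m);x0,y0,x1,y1=roi;k[y0:y1,x0:x1]=1;m=m*k
    cs,_=cv2.findContours(m,cv2.RETR_EXTERNAL,cv2.CHAIN_APPROX_NONE)
    return sorted(cs,key=cv2.contourArea,reverse=True)
def cen(c): return cv2.boundingRect(c)[0]+cv2.boundingRect(c)[2]/2-.5,cv2.boundingRect(c)[1]+cv2.boundingRect(c)[3]/2-.5
E
python3 - <<'E'
from h import *
t=env.get_image("top");s=env.get_image("side")
np.set_printoptions(precision=4,suppress=True)
for c in("red","green","purple"):
    a=blobs(t,c,(250,80,400,200));b=blobs(s,c,(290,90,420,190))
    pa,pb=cen(a[0]),cen(b[0]);print(c,cv2.boundingRect(a[0]),cv2.boundingRect(b[0]),tri(t,pa,s,pb),ray(t,pa,.126)[0])
def quad(d,m,z,name):
    cs,_=cv2.findContours(m,cv2.RETR_EXTERNAL,cv2.CHAIN_APPROX_NONE);c=max(cs,key=cv2.contourArea)
    W=ray(d,c[:,0],z)[:,:2]
    r=cv2.minAreaRect((W*1000).astype(np.float32));print(name,r)
hsv=cv2.cvtColor(t["image"],cv2.COLOR_RGB2HSV)
quad(t,cv2.inRange(hsv,(98,130,80),(112,255,255)),.004,"mat")
w=cv2.inRange(hsv,(0,0,130),(180,70,255))
def sub(x0,y0,x1,y1):
    k=np.zeros_like(w);k[y0:y1,x0:x1]=w[y0:y1,x0:x1];return k
quad(t,sub(265,105,390,195),.010,"tray")
quad(t,sub(410,185,510,285),.046,"shaker")
big=[cv2.resize(t["image"][y:y+100,x:x+130],None,fx=3,fy=6/2,interpolation=cv2.INTER_CUBIC) for x,y in((262,100),(405,188))]
cv2.imwrite("pics/z1.png",np.hstack(big)[:,:,::-1])
E
```

```text
red (316, 137, 20, 22) (333, 144, 19, 22) [ 0.611  -0.0038  0.1273] [ 0.6113 -0.0037  0.126 ]
green (352, 107, 20, 22) (376, 150, 21, 23) [ 0.6651 -0.068   0.1287] [ 0.6657 -0.068   0.126 ]
purple (281, 106, 20, 23) (338, 119, 18, 21) [0.6676 0.0577 0.1284] [0.668  0.0581 0.126 ]
mat ((461.1221923828125, 277.8307800292969), (260.745361328125, 150.25070190429688), 9.146037101745605)
tray ((641.2767333984375, -4.095634460449219), (205.93759155273438, 152.1221160888672), 88.44470977783203)
shaker ((460.659912109375, -250.7767333984375), (139.69212341308594, 149.5632781982422), 85.20613861083984)
```

View pics/z1.png

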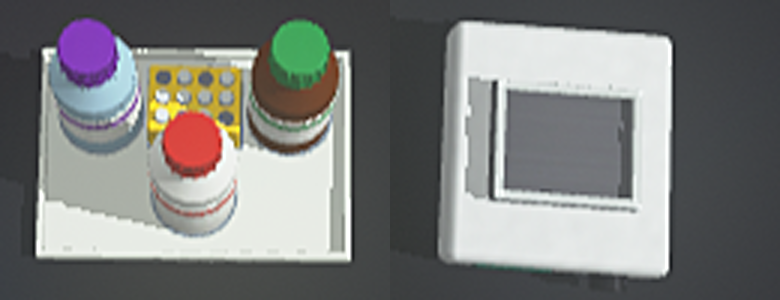

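Tray yaw is about -0.02 rad, mat yaw +0.16 and shaker yaw about -0.08. With the tool's y axis along world x, tool x is world y and tool z points down. I'll rotate first, then go above purple.

```bash
R='[0,0,0.1153]'; python3 -m jog '{"offset":[[0,0,0],[0,0,0],[0,0,0],[0,0,0],[0,0,0],[0,0,0],[0,0,0],[0,0,0],[0,0,0],[0,0,0]],"rotation":[[0,0,0.115],[0,0,0.115],[0,0,0.115],[0,0,0.115],[0,0,0.115],[0,0,0.115],[0,0,0.115],[0,0,0.115],[0,0,0.115],[0,0,0.115]],"hand":[1,1,1,1,1,1,1,1,1,1]}' 30
cat >> h.py <<'E'
def go(x,y,z,yaw=0.0):
    "remaining offset in the tool's axes (cm) and turn about tool z, to a TCP target with tool y at angle yaw from world x"
    from scipy.spatial.transform import Rotation as Ro
    s=env.get_state();q=np.array(s["orientation"]);M=Ro.from_quat(q[[1,2,3,0]]).as_matrix()
    d=M.T@(np.array([x,y,z])-s["ee_pos"])*100
    Mt=np.array([[-np.sin(yaw),np.cos(yaw),0],[np.cos(yaw),np.sin(yaw),0],[0,0,-1]]).T
    print("ee",np.round(s["ee_pos"],4),"off",d.round(2),"rot",Ro.from_matrix(M.T@Mt).as_rotvec().round(3),"F",np.round(s["wrist_force"],1),"w",round(float(s["gripper_width"]),3),"t",round(float(s["time"]),2))
E
python3 -c "
from h import *
go(.668,.058,.19)
s=env.get_image('top')
# shaker frame inner corners (read off the zoomed crop) and platform corners
o=np.array([[440.7,215.3],[488.3,219],[488.3,257.3],[440.7,253]]);W=ray(s,o,.061);print(W.round(4),W.mean(0))
"
```

```text
time: 1.03
ee_pos: [0.2332, 0.5254, 0.2465]
orientation: [0.0, 0.708, 0.706, -0.0]
wrist_force: [0.1, -0.2, -0.8]
gripper_width: 1.001
ee [0.2332 0.5254 0.2465] off [-46.62  43.61   5.65] rot [-0.     0.    -0.003] F [ 0.1 -0.2 -0.8] w 1.001 t 1.03
[[ 0.4985 -0.2136  0.061 ]
 [ 0.4909 -0.3002  0.061 ]
 [ 0.4213 -0.2954  0.061 ]
 [ 0.4298 -0.2101  0.061 ]] [ 0.46012778 -0.254808    0.061     ]
```

```bash
python3 -m jog '{"offset":[[-2.9,2.7,0],[-2.9,2.7,0],[-2.9,2.7,0],[-2.9,2.7,0],[-2.9,2.7,0],[-2.9,2.7,0],[-2.9,2.7,0],[-2.9,2.7,0],[-2.9,2.7,0],[-2.9,2.7,0]],"rotation":[[0,0,0],[0,0,0],[0,0,0],[0,0,0],[0,0,0],[0,0,0],[0,0,0],[0,0,0],[0,0,0],[0,0,0]],"hand":[1,1,1,1,1,1,1,1,1,1]}' >/dev/null
python3 -m jog '{"offset":[[-2.9,2.7,0.8],[-2.9,2.7,0.8],[-2.9,2.7,0.8],[-2.9,2.7,0.8],[-2.9,2.7,0.8],[-2.9,2.7,0.8],[0,0,0],[0,0,0],[0,0,0]],"rotation":[[0,0,0],[0,0,0],[0,0,0],[0,0,0],[0,0,0],[0,0,0],[0,0,0],[0,0,0],[0,0,0]],"hand":[1,1,1,1,1,1,1,1,1]}' >/dev/null
python3 -c "
from h import *
go(.6678,.058,.123)
for n in('top','side'): cv2.imwrite(f'pics/{n}1.png',env.get_image(n)['image'][60:260,220:480,::-1].repeat(2,0).repeat(2,1))
a,b=[cv2.imread(f'pics/{n}1.png') for n in('top','side')];cv2.imwrite('pics/b1.png',cv2.resize(np.hstack([a,b]),(800,308)))
"
```

```text
ee [0.6661 0.0631 0.1981] off [-0.51  0.17  7.51] rot [-0.001 -0.001  0.004] F [-0.1 -0.3 -0.2] w 0.998 t 2.67
```

View pics/b1.png

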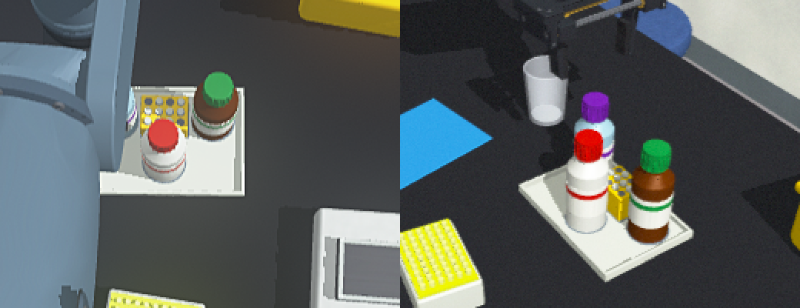

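The picture shows the fingers straddling the purple cap from above, with the jaw midpoint over it. Descend and grip.

```bash
python3 -m jog '{"offset":[[-0.5,0.2,0.5],[0,0,1],[0,0,1.5],[0,0,1.5],[0,0,1.5],[0,0,1],[0,0,0.5],[0,0,0],[0,0,0]],"rotation":[[0,0,0],[0,0,0],[0,0,0],[0,0,0],[0,0,0],[0,0,0],[0,0,0],[0,0,0],[0,0,0]],"hand":[1,1,1,1,1,1,1,1,1]}'
python3 -m jog '{"offset":[[0,0,0],[0,0,0],[0,0,0],[0,0,0],[0,0,0],[0,0,0],[0,0,0],[0,0,0],[0,0,0],[0,0,0]],"rotation":[[0,0,0],[0,0,0],[0,0,0],[0,0,0],[0,0,0],[0,0,0],[0,0,0],[0,0,0],[0,0,0],[0,0,0]],"hand":[0.25,0.25,0.25,0.25,0.25,0.25,0.25,0.25,0.25,0.25]}' 30
python3 -c "
from h import *
go(.545,.291,.122)"
```

```text
time: 3.52
ee_pos: [0.6687, 0.0581, 0.1238]
orientation: [0.0, 0.706, 0.708, 0.0]
wrist_force: [0.2, 0.1, 0.3]
gripper_width: 1.001
time: 4.35
ee_pos: [0.6686, 0.0579, 0.1237]
orientation: [-0.0, 0.706, 0.708, -0.0]
wrist_force: [-1.9, -0.1, 0.7]
gripper_width: 0.38
ee [0.6686 0.0579 0.1237] off [ 23.35 -12.29   0.18] rot [-0.    -0.     0.003] F [-1.9 -0.1  0.7] w 0.38 t 4.35
```

```bash
python3 -m jog '{"offset":[[0,0,-0.5],[0,0,-1.5],[0,0,-2.5],[0,0,-2.5],[0,0,-2.5],[0,0,-1.5],[1,-0.5,0],[2,-1,0],[2.5,-1.3,0],[2.5,-1.3,0]],"rotation":[[0,0,0],[0,0,0],[0,0,0],[0,0,0],[0,0,0],[0,0,0],[0,0,0],[0,0,0],[0,0,0],[0,0,0]],"hand":[0.25,0.25,0.25,0.25,0.25,0.25,0.25,0.25,0.25,0.25]}'
python3 -m jog '{"offset":[[2.5,-1.3,0],[2.5,-1.3,0],[2.5,-1.3,0],[2.5,-1.3,0],[2.5,-1.3,0],[1.8,-1,0],[1,-0.7,0],[0,0,0],[0,0,0],[0,0,0]],"rotation":[[0,0,0],[0,0,0],[0,0,0],[0,0,0],[0,0,0],[0,0,0],[0,0,0],[0,0,0],[0,0,0],[0,0,0]],"hand":[0.25,0.25,0.25,0.25,0.25,0.25,0.25,0.25,0.25,0.25]}'
python3 -c "
from h import *
go(.545,.291,.1225)"
```

```text
time: 5.18
ee_pos: [0.6257, 0.1387, 0.2317]
orientation: [-0.001, 0.706, 0.708, -0.001]
wrist_force: [1.0, -1.1, -3.7]
gripper_width: 0.377
time: 6.02
ee_pos: [0.5453, 0.2896, 0.2332]
orientation: [0.0, 0.706, 0.708, -0.0]
wrist_force: [0.4, 0.3, -3.0]
gripper_width: 0.381
ee [0.5453 0.2896 0.2332] off [ 0.15 -0.02 11.07] rot [-0.     0.001  0.002] F [ 0.4  0.3 -3. ] w 0.381 t 6.02
```

```bash
python3 -m jog '{"offset":[[0.1,0,0.5],[0,0,1.5],[0,0,2.5],[0,0,2.5],[0,0,2],[0,0,1],[0,0,0.6],[0,0,0.4],[0,0,0],[0,0,0]],"rotation":[[0,0,0],[0,0,0],[0,0,0],[0,0,0],[0,0,0],[0,0,0],[0,0,0],[0,0,0],[0,0,0],[0,0,0]],"hand":[0.25,0.25,0.25,0.25,0.25,0.25,0.25,0.25,0.25,0.25]}'
python3 -c "
from h import *
go(.545,.291,.1225)"
```

```text
time: 6.85
ee_pos: [0.5461, 0.2916, 0.125]
orientation: [0.001, 0.706, 0.708, 0.001]
wrist_force: [0.1, -0.2, -3.3]
gripper_width: 0.376
ee [0.5461 0.2916 0.125 ] off [-0.06 -0.11  0.25] rot [ 0.002 -0.001  0.003] F [ 0.1 -0.2 -3.3] w 0.376 t 6.85
```

```bash
python3 -m jog '{"offset":[[0,0,0.1],[0,0,0.1],[0,0,0],[0,0,0],[0,0,0],[0,0,0],[0,0,0],[0,0,0]],"rotation":[[0,0,0],[0,0,0],[0,0,0],[0,0,0],[0,0,0],[0,0,0],[0,0,0],[0,0,0]],"hand":[0.25,0.25,0.25,0.25,0.7,0.7,0.7,0.7]}'
python3 -m jog '{"offset":[[0,0,-1],[0,0,-2.5],[0,0,-2.5],[0,0,-2],[-2.9,0.6,0],[-3,0.7,0],[-3,0.7,0],[-3,0.7,0],[-3,0.7,0],[-3,0.7,0]],"rotation":[[0,0,0],[0,0,0],[0,0,0],[0,0,0],[0,0,0],[0,0,0],[0,0,0],[0,0,0],[0,0,0],[0,0,0]],"hand":[0.7,0.7,0.7,0.7,0.7,0.7,0.7,0.7,0.7,0.7]}'
python3 -m jog '{"offset":[[-3,0.7,0],[-3,0.7,0],[-3,0.7,0],[-2.6,0.3,0],[0,0,0],[0,0,0],[0,0,0]],"rotation":[[0,0,0],[0,0,0],[0,0,0],[0,0,0],[0,0,0],[0,0,0],[0,0,0]],"hand":[0.9,0.9,0.9,0.9,0.9,0.9,0.9]}'
python3 -c "
from h import *
go(.6115,-.0038,.1235)
t=env.get_image('top');s=env.get_image('side')
b=blobs(s,'purple',(100,60,420,250));print(cv2.boundingRect(b[0]),ray(s,cen(b[0]),.127))
"
```

```text
time: 7.52
ee_pos: [0.545, 0.2915, 0.1217]
orientation: [0.0, 0.706, 0.708, 0.0]
wrist_force: [-0.6, -0.1, -0.5]
gripper_width: 0.657
time: 8.35
ee_pos: [0.5868, 0.1112, 0.2026]
orientation: [0.0, 0.706, 0.708, 0.0]
wrist_force: [0.2, -0.2, -0.4]
gripper_width: 0.7
time: 8.93
ee_pos: [0.6108, -0.0029, 0.202]
orientation: [-0.0, 0.706, 0.708, 0.0]
wrist_force: [0.2, -0.1, 0.2]
gripper_width: 0.899
ee [ 0.6108 -0.0029  0.202 ] off [-0.09  0.07  7.85] rot [ 0.    -0.     0.003] F [ 0.2 -0.1  0.2] w 0.899 t 8.93
(230, 89, 18, 18) [[0.54629428 0.29375926 0.127     ]]
```

Purple is standing on the mat at (.546,.292). Next is red.

```bash
python3 -m jog '{"offset":[[-0.1,0.1,0.9],[0,0,1.5],[0,0,2],[0,0,1.5],[0,0,1],[0,0,0.6],[0,0,0.3],[0,0,0],[0,0,0]],"rotation":[[0,0,0],[0,0,0],[0,0,0],[0,0,0],[0,0,0],[0,0,0],[0,0,0],[0,0,0],[0,0,0]],"hand":[0.9,0.9,0.9,0.9,0.9,0.9,0.9,0.9,0.9]}'
python3 -m jog '{"offset":[[0,0,0],[0,0,0],[0,0,0],[0,0,0],[0,0,0],[0,0,0],[0,0,0],[0,0,0],[0,0,0]],"rotation":[[0,0,0],[0,0,0],[0,0,0],[0,0,0],[0,0,0],[0,0,0],[0,0,0],[0,0,0],[0,0,0]],"hand":[0.25,0.25,0.25,0.25,0.25,0.25,0.25,0.25,0.25]}' 30
python3 -c "
from h import *
go(.461,.278,.122)"
```

```text
time: 9.78
ee_pos: [0.6124, -0.0042, 0.1244]
orientation: [0.0, 0.706, 0.708, 0.0]
wrist_force: [-0.5, 0.2, 0.3]
gripper_width: 0.9
time: 10.53
ee_pos: [0.6118, -0.0043, 0.1238]
orientation: [-0.0, 0.706, 0.708, -0.0]
wrist_force: [-0.6, 0.6, 1.4]
gripper_width: 0.373
ee [ 0.6118 -0.0043  0.1238] off [ 28.27 -15.     0.18] rot [-0.    -0.     0.003] F [-0.6  0.6  1.4] w 0.373 t 10.53
```

```bash
python3 -m jog '{"offset":[[0,0,-0.5],[0,0,-1.5],[0,0,-2.5],[0,0,-2.5],[0,0,-2],[0,0,-1],[1,-0.5,0],[2,-1,0],[2.5,-1.3,0],[2.5,-1.3,0]],"rotation":[[0,0,0],[0,0,0],[0,0,0],[0,0,0],[0,0,0],[0,0,0],[0,0,0],[0,0,0],[0,0,0],[0,0,0]],"hand":[0.25,0.25,0.25,0.25,0.25,0.25,0.25,0.25,0.25,0.25]}' >/dev/null
python3 -m jog '{"offset":[[2.5,-1.3,0],[2.5,-1.3,0],[2.5,-1.3,0],[2.5,-1.3,0],[2.5,-1.3,0],[2.5,-1.3,0],[2.5,-1.3,0],[1.8,-1.1,0],[1,-0.7,0],[0,0,0]],"rotation":[[0,0,0],[0,0,0],[0,0,0],[0,0,0],[0,0,0],[0,0,0],[0,0,0],[0,0,0],[0,0,0],[0,0,0]],"hand":[0.25,0.25,0.25,0.25,0.25,0.25,0.25,0.25,0.25,0.25]}' >/dev/null
python3 -m jog '{"offset":[[0,0,0.5],[0,0,1.5],[0,0,2.5],[0,0,2.2],[0,0,1.5],[0,0,0.8],[0,0,0.5],[0,0,0],[0,0,0]],"rotation":[[0,0,0],[0,0,0],[0,0,0],[0,0,0],[0,0,0],[0,0,0],[0,0,0],[0,0,0],[0,0,0]],"hand":[0.25,0.25,0.25,0.25,0.25,0.25,0.25,0.25,0.25]}'
python3 -c "
from h import *
go(.461,.278,.1225)"
```

```text
time: 12.95
ee_pos: [0.4618, 0.2779, 0.1292]
orientation: [0.0, 0.706, 0.708, 0.0]
wrist_force: [-0.4, 0.2, -1.7]
gripper_width: 0.38
ee [0.4618 0.2779 0.1292] off [ 0.01 -0.08  0.67] rot [ 0.001 -0.     0.002] F [-0.4  0.2 -1.7] w 0.38 t 12.95
```

```bash
python3 -m jog '{"offset":[[0,0,0.3],[0,0,0.25],[0,0,0.1],[0,0,0],[0,0,0],[0,0,0],[0,0,0],[0,0,0],[0,0,0]],"rotation":[[0,0,0],[0,0,0],[0,0,0],[0,0,0],[0,0,0],[0,0,0],[0,0,0],[0,0,0],[0,0,0]],"hand":[0.25,0.25,0.25,0.25,0.25,0.7,0.7,0.7,0.7]}'
python3 -m jog '{"offset":[[0,0,-1],[0,0,-2.5],[0,0,-2.5],[0,0,-2],[-2.9,1.7,0],[-2.9,1.7,0],[-2.9,1.7,0],[-2.9,1.7,0],[-2.9,1.7,0],[-2.9,1.7,0]],"rotation":[[0,0,0],[0,0,0],[0,0,0],[0,0,0],[0,0,0],[0,0,0],[0,0,0],[0,0,0],[0,0,0],[0,0,0]],"hand":[0.7,0.7,0.7,0.7,0.7,0.7,0.7,0.7,0.7,0.7]}' >/dev/null
python3 -m jog '{"offset":[[-2.9,1.7,0],[-2.9,1.7,0],[-2.9,1.7,0],[-2.9,1.7,0],[-2.9,1.7,0],[-2.7,1.7,0],[0,0,0],[0,0,0],[0,0,0]],"rotation":[[0,0,0],[0,0,0],[0,0,0],[0,0,0],[0,0,0],[0,0,0],[0,0,0],[0,0,0],[0,0,0]],"hand":[0.9,0.9,0.9,0.9,0.9,0.9,0.9,0.9,0.9]}'
python3 -c "
from h import *
go(.6655,-.068,.1235)"
```

```text
time: 13.7
ee_pos: [0.461, 0.2782, 0.1221]
orientation: [-0.0, 0.706, 0.708, -0.0]
wrist_force: [-0.0, 0.0, 0.1]
gripper_width: 0.656
time: 15.28
ee_pos: [0.6656, -0.0667, 0.2022]
orientation: [-0.001, 0.706, 0.708, -0.0]
wrist_force: [-0.1, 1.4, 0.3]
gripper_width: 0.9
ee [ 0.6656 -0.0667  0.2022] off [-0.13 -0.01  7.87] rot [-0.001 -0.001  0.003] F [-0.1  1.4  0.3] w 0.9 t 15.28
```

```bash
python3 -m jog '{"offset":[[-0.1,0,0.9],[0,0,1.5],[0,0,2],[0,0,1.5],[0,0,1],[0,0,0.6],[0,0,0.3],[0,0,0],[0,0,0]],"rotation":[[0,0,0],[0,0,0],[0,0,0],[0,0,0],[0,0,0],[0,0,0],[0,0,0],[0,0,0],[0,0,0]],"hand":[0.9,0.9,0.9,0.9,0.9,0.9,0.9,0.9,0.9]}'
python3 -m jog '{"offset":[[0,0,0],[0,0,0],[0,0,0],[0,0,0],[0,0,0],[0,0,0],[0,0,0],[0,0,0],[0,0,0]],"rotation":[[0,0,0],[0,0,0],[0,0,0],[0,0,0],[0,0,0],[0,0,0],[0,0,0],[0,0,0],[0,0,0]],"hand":[0.25,0.25,0.25,0.25,0.25,0.25,0.25,0.25,0.25]}' 30
python3 -m jog '{"offset":[[0,0,-0.5],[0,0,-1.5],[0,0,-2.5],[0,0,-2.5],[0,0,-2],[0,0,-1],[1,-0.9,0],[2,-1.7,0],[2.5,-2.2,0],[2.5,-2.2,0]],"rotation":[[0,0,0],[0,0,0],[0,0,0],[0,0,0],[0,0,0],[0,0,0],[0,0,0],[0,0,0],[0,0,0],[0,0,0]],"hand":[0.25,0.25,0.25,0.25,0.25,0.25,0.25,0.25,0.25,0.25]}' >/dev/null
python3 -m jog '{"offset":[[2.5,-2.2,0],[2.5,-2.2,0],[2.5,-2.2,0],[2.5,-2.2,0],[2.5,-2.2,0],[2.5,-2.2,0],[2.5,-2.2,0],[0,0,0],[0,0,0]],"rotation":[[0,0,0],[0,0,0],[0,0,0],[0,0,0],[0,0,0],[0,0,0],[0,0,0],[0,0,0],[0,0,0]],"hand":[0.25,0.25,0.25,0.25,0.25,0.25,0.25,0.25,0.25]}'
python3 -c "
from h import *
go(.377,.2645,.1225)"
```

```text
time: 16.03
ee_pos: [0.6665, -0.068, 0.125]
orientation: [0.0, 0.706, 0.708, 0.0]
wrist_force: [0.5, 0.1, 0.3]
gripper_width: 0.903
time: 16.78
ee_pos: [0.666, -0.0682, 0.1242]
orientation: [-0.0, 0.706, 0.708, -0.0]
wrist_force: [-0.4, -0.2, 0.4]
gripper_width: 0.378
time: 18.37
ee_pos: [0.44, 0.1872, 0.2238]
orientation: [-0.0, 0.705, 0.709, -0.0]
wrist_force: [0.1, 0.2, -2.1]
gripper_width: 0.38
ee [0.44   0.1872 0.2238] off [ 7.77 -6.24 10.13] rot [-0.001  0.     0.006] F [ 0.1  0.2 -2.1] w 0.38 t 18.37
```

```bash
python3 -m jog '{"offset":[[1,-1,0],[2,-2,0],[2.2,-1.8,0],[1.6,-1,0],[1,-0.5,0],[0,0,0.5],[0,0,1.5],[0,0,2.5],[0,0,2.2]],"rotation":[[0,0,0],[0,0,0],[0,0,0],[0,0,0],[0,0,0],[0,0,0],[0,0,0],[0,0,0],[0,0,0]],"hand":[0.25,0.25,0.25,0.25,0.25,0.25,0.25,0.25,0.25]}'
python3 -m jog '{"offset":[[0,0,1.2],[0,0,0.8],[0,0,0.6],[0,0,0.4],[0,0,0],[0,0,0]],"rotation":[[0,0,0],[0,0,0],[0,0,0],[0,0,0],[0,0,0],[0,0,0]],"hand":[0.25,0.25,0.25,0.25,0.25,0.25]}'
python3 -c "
from h import *
go(.377,.2645,.1225)"
```

```text
time: 19.12
ee_pos: [0.3793, 0.2632, 0.1563]
orientation: [0.001, 0.706, 0.708, 0.001]
wrist_force: [0.5, -0.5, -2.5]
gripper_width: 0.375
time: 19.62
ee_pos: [0.3787, 0.264, 0.1277]
orientation: [0.0, 0.706, 0.708, 0.0]
wrist_force: [-0.3, -0.9, -1.7]
gripper_width: 0.378
ee [0.3787 0.264  0.1277] off [ 0.05 -0.17  0.52] rot [ 0.001 -0.     0.003] F [-0.3 -0.9 -1.7] w 0.378 t 19.62
```

```bash
python3 -m jog '{"offset":[[0,0,0.2],[0,0,0.2],[0,0,0.1],[0,0,0],[0,0,0],[0,0,0],[0,0,0],[0,0,0]],"rotation":[[0,0,0],[0,0,0],[0,0,0],[0,0,0],[0,0,0],[0,0,0],[0,0,0],[0,0,0]],"hand":[0.25,0.25,0.25,0.25,0.6,0.6,0.6,0.6]}'
python3 -m jog '{"offset":[[0,0,-1],[0,0,-2.5],[0,0,-2.5],[0,0,-2],[-2.7,2.1,0],[-2.7,2.1,0],[-2.7,2.1,0],[-2.7,2.1,0],[-2.7,2.1,0],[-2.7,2.1,0]],"rotation":[[0,0,0],[0,0,0],[0,0,0],[0,0,0],[0,0,0],[0,0,0],[0,0,0],[0,0,0],[0,0,0],[0,0,0]],"hand":[0.7,0.7,0.7,0.7,0.7,0.7,0.7,0.7,0.7,0.7]}' >/dev/null
python3 -c "
from h import *
t=env.get_image('top');s=env.get_image('side')
cv2.imwrite('pics/c.png',np.hstack([t['image'][80:330,100:400],s['image'][60:310,120:420]])[:,:,::-1])
for c in('red','green','purple'):
    b=blobs(s,c,(100,60,420,250));print(c,cv2.boundingRect(b[0]),ray(s,cen(b[0]),.127))
go(.6665,-.005,.2)"
```

```text
time: 20.28
ee_pos: [0.3782, 0.264, 0.1223]
orientation: [0.0, 0.706, 0.708, 0.0]
wrist_force: [0.1, -0.0, 0.1]
gripper_width: 0.601
red (197, 102, 19, 20) [[0.46303736 0.28226248 0.127     ]]
green (161, 118, 21, 21) [[0.37867228 0.26601978 0.127     ]]
purple (231, 99, 7, 8) [[0.52851215 0.28067458 0.127     ]]
ee [0.5074 0.0987 0.2032] off [-10.35  15.93   0.37] rot [ 0.002  0.001 -0.001] F [ 0.3 -0.3  0.6] w 0.699 t 21.22
```

View pics/c.png

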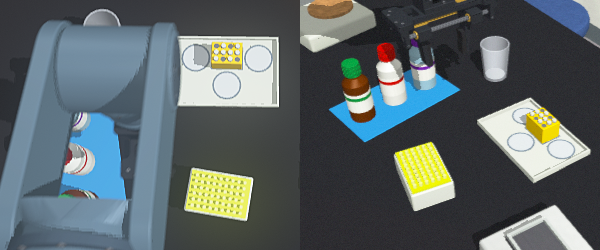

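All three bottles stand on the mat and the block at top pixel (327,134) is free. Measuring the block and the seats.

```bash
python3 - <<'E'
from h import *
t=env.get_image("top");s=env.get_image("side")
c=blobs(t,"yellow",(300,105,360,160),100,60)[0]
W=ray(t,c[:,0],.045)[:,:2];print("top extents at .045",W.min(0),W.max(0),cv2.minAreaRect((W*1000).astype(np.float32)))
c=blobs(s,"yellow",(420,140,500,220),100,60)[0];print(cv2.boundingRect(c))
im=np.hstack([cv2.resize(d["image"][y:y+90,x:x+120],None,fx=3,fy=3,interpolation=cv2.INTER_CUBIC) for d,x,y in((t,275,100),(s,405,130))])
cv2.imwrite("pics/d.png",im[:,:,::-1])
g=cv2.cvtColor(t["image"],cv2.COLOR_RGB2HSV)
for n,p in(("red",(.6115,-.004)),("green",(.6658,-.068)),("purple",(.668,.058))):
    print(n,proj(t,[*p,.005]))
E
```

```text
top extents at .045 [ 0.6327201  -0.03527408] [0.68555613 0.02494922] ((659.1260375976562, -5.025684356689453), (59.96999740600586, 52.241455078125), 89.3692626953125)
(474, 171, 26, 49)
red [326.37093723 163.86968566]
green [357.98532031 137.30981244]
purple [295.38037581 136.90124725]
```

View pics/d.png

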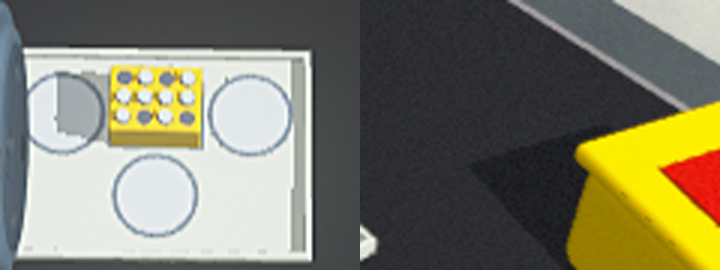

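```bash
python3 -m jog '{"offset":[[-2.1,3.1,0],[-2.1,3.1,0],[-2.1,3.1,0],[-2.1,3.1,0],[-1.9,3.2,0],[0,0,0],[0,0,0]],"rotation":[[0,0,0],[0,0,0.005],[0,0,0.005],[0,0,0],[0,0,0],[0,0,0],[0,0,0]],"hand":[1,1,1,1,1,1,1]}'
python3 -c "
from h import *
go(.6645,-.005,.03,-.012)"
```

```text
time: 21.9
ee_pos: [0.6604, -0.0004, 0.2012]
orientation: [-0.001, 0.71, 0.705, -0.0]
wrist_force: [-1.5, 0.7, 0.2]
gripper_width: 0.999
ee [ 6.604e-01 -4.000e-04  2.012e-01] off [-0.47  0.45 17.12] rot [-0.002 -0.001  0.005] F [-1.5  0.7  0.2] w 0.999 t 21.9
```

```bash
python3 -m jog '{"offset":[[-0.5,0.4,1],[0,0,2.5],[0,0,3],[0,0,3],[0,0,3],[0,0,2],[0,0,1.2],[0,0,0.8],[0,0,0.6],[0,0,0]],"rotation":[[0,0,0],[0,0,0],[0,0,0],[0,0,0],[0,0,0],[0,0,0],[0,0,0],[0,0,0],[0,0,0],[0,0,0]],"hand":[1,1,1,1,1,1,1,1,1,1]}'
python3 -m jog '{"offset":[[0,0,0],[0,0,0],[0,0,0],[0,0,0],[0,0,0],[0,0,0],[0,0,0],[0,0,0]],"rotation":[[0,0,0],[0,0,0],[0,0,0],[0,0,0],[0,0,0],[0,0,0],[0,0,0],[0,0,0]],"hand":[0.4,0.4,0.4,0.4,0.4,0.4,0.4,0.4]}' 30
python3 -c "
from h import *
go(.46,-.2535,.17,-.085)"
```

```text
time: 22.73
ee_pos: [0.6641, -0.0055, 0.0311]
orientation: [-0.0, 0.709, 0.705, -0.0]
wrist_force: [-0.2, 0.1, -0.2]
gripper_width: 1.0
time: 23.4
ee_pos: [0.6646, -0.006, 0.0315]
orientation: [0.0, 0.71, 0.705, 0.0]
wrist_force: [0.1, 0.5, 1.4]
gripper_width: 0.498
ee [ 0.6646 -0.006   0.0315] off [-24.89 -20.28 -13.86] rot [0.001 0.    0.078] F [0.1 0.5 1.4] w 0.498 t 23.4
```

```bash
python3 -m jog '{"offset":[[0,0,-0.5],[0,0,-2],[0,0,-3],[0,0,-3.5],[0,0,-3],[0,0,-2],[-1.5,-1.2,0],[-2.5,-2,0],[-2.8,-2.3,0],[-2.8,-2.3,0]],"rotation":[[0,0,0],[0,0,0],[0,0,0],[0,0,0],[0,0,0],[0,0,0],[0,0,0],[0,0,0],[0,0,0],[0,0,0]],"hand":[0.4,0.4,0.4,0.4,0.4,0.4,0.4,0.4,0.4,0.4]}' >/dev/null
python3 -m jog '{"offset":[[-2.8,-2.3,0],[-2.8,-2.3,0],[-2.8,-2.3,0],[-2.8,-2.3,0],[-2.5,-2,0],[-1.4,-1.1,0],[0,0,0],[0,0,0],[0,0,0]],"rotation":[[0,0,0],[0,0,0],[0,0,0],[0,0,0],[0,0,0.026],[0,0,0.026],[0,0,0.026],[0,0,0],[0,0,0]],"hand":[0.4,0.4,0.4,0.4,0.4,0.4,0.4,0.4,0.4]}'
python3 -c "
from h import *
go(.46,-.2535,.0815,-.085)"
```

```text
time: 24.98
ee_pos: [0.461, -0.2512, 0.1712]
orientation: [-0.0, 0.736, 0.676, 0.0]
wrist_force: [0.1, -0.1, -2.8]
gripper_width: 0.499
ee [ 0.461  -0.2512  0.1712] off [-0.24 -0.08  8.97] rot [-0. -0.  0.] F [ 0.1 -0.1 -2.8] w 0.499 t 24.98
```

Down to about 12 mm above the platform, then a look.

```bash
python3 -m jog '{"offset":[[-0.2,-0.1,1],[0,0,2],[0,0,2],[0,0,1.7],[0,0,1],[0,0,0],[0,0,0]],"rotation":[[0,0,0],[0,0,0],[0,0,0],[0,0,0],[0,0,0],[0,0,0],[0,0,0]],"hand":[0.4,0.4,0.4,0.4,0.4,0.4,0.4]}'
python3 -c "
from h import *
go(.46,-.2535,.0815,-.085)
t=env.get_image('top');s=env.get_image('side')
im=np.hstack([cv2.resize(d['image'][y:y+120,x:x+130],None,fx=3,fy=3,interpolation=cv2.INTER_CUBIC) for d,x,y in((t,400,175),(s,297,250))])
cv2.imwrite('pics/e.png',im[:,:,::-1])"
```

```text
time: 25.57
ee_pos: [0.46, -0.2525, 0.0936]
orientation: [-0.001, 0.736, 0.677, -0.0]
wrist_force: [1.1, -0.3, -1.9]
gripper_width: 0.498
ee [ 0.46   -0.2525  0.0936] off [-0.1   0.01  1.21] rot [-0.001 -0.001  0.001] F [ 1.1 -0.3 -1.9] w 0.498 t 25.57
```

View pics/e.png

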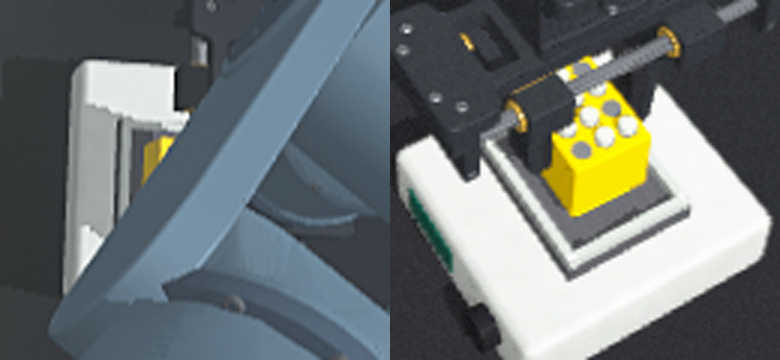

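The side view shows the block hanging inside the frame with room all round, so lower and release.

```bash
python3 -m jog '{"offset":[[0,0,0.4],[0,0,0.4],[0,0,0.3],[0,0,0.1],[0,0,0],[0,0,0],[0,0,0],[0,0,0],[0,0,0]],"rotation":[[0,0,0],[0,0,0],[0,0,0],[0,0,0],[0,0,0],[0,0,0],[0,0,0],[0,0,0],[0,0,0]],"hand":[0.4,0.4,0.4,0.4,0.4,0.4,0.75,0.75,0.75]}'
python3 -m jog '{"offset":[[0,0,-0.5],[0,0,-1.5],[0,0,-3],[0,0,-3.5],[0,0,-3.5],[0,0,-1],[0,0,0],[3,0,0],[3,0,0],[3,0,0]],"rotation":[[0,0,0],[0,0,0],[0,0,0],[0,0,0],[0,0,0],[0,0,-0.04],[0,0,-0.04],[0,0,0],[0,0,0],[0,0,0]],"hand":[0.75,0.75,0.75,0.75,0.75,0.75,0.75,0.75,0.75,0.75]}'
python3 -c "
from h import *
go(.3783,.2640,.122)
s=env.get_image('side')
im=cv2.resize(s['image'][250:380,290:430],None,fx=3,fy=3,interpolation=cv2.INTER_CUBIC)
cv2.imwrite('pics/f.png',im[:,:,::-1])"
```

```text
time: 26.42
ee_pos: [0.4602, -0.2533, 0.0823]
orientation: [0.0, 0.737, 0.676, 0.0]
wrist_force: [0.3, 0.1, 0.3]
gripper_width: 0.698
time: 27.25
ee_pos: [0.4604, -0.1625, 0.2127]
orientation: [0.0, 0.709, 0.705, 0.0]
wrist_force: [0.3, -0.6, 0.2]
gripper_width: 0.751
ee [ 0.4604 -0.1625  0.2127] off [42.6  -8.49  9.05] rot [ 0.001  0.    -0.007] F [ 0.3 -0.6  0.2] w 0.751 t 27.25
```

View pics/f.png

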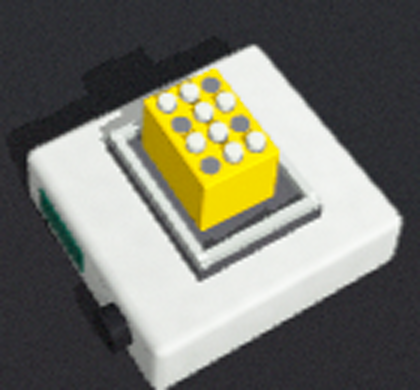

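The block sits flat in the frame, aligned with it. Next, green from C.

```bash
python3 -m jog '{"offset":[[3,-0.6,0],[3,-0.6,0],[3,-0.6,0],[3,-0.6,0],[3,-0.6,0],[3,-0.6,0],[3,-0.6,0],[3,-0.6,0],[3,-0.6,0],[3,-0.6,0]],"rotation":[[0,0,0],[0,0,0],[0,0,0],[0,0,0],[0,0,0],[0,0,0],[0,0,0],[0,0,0],[0,0,0],[0,0,0]],"hand":[0.75,0.75,0.75,0.75,0.75,0.75,0.75,0.75,0.75,0.75]}' >/dev/null
python3 -m jog '{"offset":[[3,-0.6,0],[3,-0.6,0],[3,-0.6,0],[2,-0.5,0],[0,0,0],[0,0,0],[0,0,0]],"rotation":[[0,0,0],[0,0,0],[0,0,0],[0,0,0],[0,0,0],[0,0,0],[0,0,0]],"hand":[0.75,0.75,0.75,0.75,0.75,0.75,0.75]}'
python3 -c "
from h import *
go(.3783,.2640,.123)"
```

```text
time: 28.72
ee_pos: [0.3797, 0.2467, 0.2123]
orientation: [0.0, 0.709, 0.705, -0.0]
wrist_force: [1.1, -0.2, -0.1]
gripper_width: 0.753
ee [0.3797 0.2467 0.2123] off [ 1.73 -0.15  8.93] rot [ 0.     0.    -0.005] F [ 1.1 -0.2 -0.1] w 0.753 t 28.72
```

```bash
python3 -m jog '{"offset":[[1.7,-0.1,0],[0,0,1],[0,0,2],[0,0,2.5],[0,0,1.5],[0,0,1],[0,0,0.6],[0,0,0.3],[0,0,0],[0,0,0]],"rotation":[[0,0,0],[0,0,0],[0,0,0],[0,0,0],[0,0,0],[0,0,0],[0,0,0],[0,0,0],[0,0,0],[0,0,0]],"hand":[0.75,0.75,0.75,0.75,0.75,0.75,0.75,0.75,0.75,0.75]}'
python3 -m jog '{"offset":[[0,0,0],[0,0,0],[0,0,0],[0,0,0],[0,0,0],[0,0,0],[0,0,0],[0,0,0]],"rotation":[[0,0,0],[0,0,0],[0,0,0],[0,0,0],[0,0,0],[0,0,0],[0,0,0],[0,0,0]],"hand":[0.25,0.25,0.25,0.25,0.25,0.25,0.25,0.25]}' 30
python3 -m jog '{"offset":[[0,0,-0.5],[0,0,-1.5],[0,0,-2.5],[0,0,-2.5],[0,0,-2],[0,0,-1],[-1.5,0.2,0],[-2.5,1,0],[-2.7,2,0],[-2.7,2.4,0]],"rotation":[[0,0,0],[0,0,0],[0,0,0],[0,0,0],[0,0,0],[0,0,0],[0,0,0],[0,0,0],[0,0,0],[0,0,0]],"hand":[0.25,0.25,0.25,0.25,0.25,0.25,0.25,0.25,0.25,0.25]}' 
python3 -m jog '{"offset":[[-2.6,2.5,0],[-2.6,2.5,0],[-2.6,2.5,0],[-2.6,2.5,0],[-2.6,2.5,0],[-2.6,2.5,0],[-2.6,2.5,0],[0,0,0],[0,0,0]],"rotation":[[0,0,0],[0,0,0],[0,0,0],[0,0,0],[0,0,0],[0,0,0],[0,0,0],[0,0,0],[0,0,0]],"hand":[0.25,0.25,0.25,0.25,0.25,0.25,0.25,0.25,0.25]}' 
python3 -c "
from h import *
go(.6655,-.0682,.125)"
```

```text
time: 29.55
ee_pos: [0.3794, 0.2642, 0.1239]
orientation: [0.0, 0.709, 0.705, 0.001]
wrist_force: [-0.3, -0.3, -0.1]
gripper_width: 0.753
time: 30.22
ee_pos: [0.3787, 0.2643, 0.1234]
orientation: [0.0, 0.709, 0.705, 0.0]
wrist_force: [-1.1, 0.1, 2.9]
gripper_width: 0.376
time: 31.05
ee_pos: [0.4333, 0.1693, 0.2226]
orientation: [-0.0, 0.708, 0.706, -0.001]
wrist_force: [0.9, 0.6, -2.2]
gripper_width: 0.381
time: 31.8
ee_pos: [0.6084, -0.0145, 0.2214]
orientation: [-0.001, 0.71, 0.704, -0.001]
wrist_force: [-1.2, -0.0, -2.9]
gripper_width: 0.378
ee [ 0.6084 -0.0145  0.2214] off [-5.33  5.78  9.63] rot [-0.003 -0.001 -0.008] F [-1.2 -0.  -2.9] w 0.378 t 31.8
```

```bash
python3 -m jog '{"offset":[[-1.8,1.9,0],[-2,2.2,0],[-1.5,1.7,0],[0,0,0],[0,0,0.5],[0,0,1.5],[0,0,2.5],[0,0,2.2],[0,0,1.2],[0,0,0.8]],"rotation":[[0,0,0],[0,0,0],[0,0,0],[0,0,0],[0,0,0],[0,0,0],[0,0,0],[0,0,0],[0,0,0],[0,0,0]],"hand":[0.25,0.25,0.25,0.25,0.25,0.25,0.25,0.25,0.25,0.25]}'
python3 -m jog '{"offset":[[0,0,0],[0,0,0],[0,0,0]],"rotation":[[0,0,0],[0,0,0],[0,0,0]],"hand":[0.25,0.25,0.25]}' 
python3 -c "
from h import *
go(.6655,-.0682,.1244)"
```

```text
time: 32.63
ee_pos: [0.6638, -0.0644, 0.1336]
orientation: [-0.002, 0.708, 0.706, -0.001]
wrist_force: [0.9, 0.4, -2.7]
gripper_width: 0.382
time: 32.88
ee_pos: [0.6669, -0.0662, 0.1378]
orientation: [0.001, 0.709, 0.705, 0.001]
wrist_force: [1.2, 0.3, -2.9]
gripper_width: 0.376
ee [ 0.6669 -0.0662  0.1378] off [-0.2  -0.14  1.34] rot [ 0.002  0.001 -0.005] F [ 1.2  0.3 -2.9] w 0.376 t 32.88
```

```bash
python3 -m jog '{"offset":[[-0.2,-0.1,0.3],[0,0,0.4],[0,0,0],[0,0,0],[0,0,0]],"rotation":[[0,0,0],[0,0,0],[0,0,0],[0,0,0],[0,0,0]],"hand":[0.25,0.25,0.25,0.25,0.25]}' 
python3 -c "
from h import *
go(.6655,-.0682,.1244)"
```

```text
time: 33.3
ee_pos: [0.665, -0.0683, 0.1293]
orientation: [0.0, 0.709, 0.705, 0.0]
wrist_force: [0.4, -0.5, -3.4]
gripper_width: 0.38
ee [ 0.665  -0.0683  0.1293] off [0.01 0.05 0.49] rot [ 0.    -0.    -0.005] F [ 0.4 -0.5 -3.4] w 0.38 t 33.3
```

```bash
python3 -m jog '{"offset":[[0,0,0.2],[0,0,0.2],[0,0,0.1],[0,0,0],[0,0,0],[0,0,0],[0,0,0],[0,0,0],[0,0,0]],"rotation":[[0,0,0],[0,0,0],[0,0,0],[0,0,0],[0,0,0],[0,0,0],[0,0,0],[0,0,0],[0,0,0]],"hand":[0.25,0.25,0.25,0.25,0.25,0.7,0.7,0.7,0.7]}'
python3 -m jog '{"offset":[[0,0,-1],[0,0,-2.5],[0,0,-2.5],[0,0,-2],[2.9,-1.7,0],[2.9,-1.7,0],[2.9,-1.7,0],[2.9,-1.7,0],[2.9,-1.7,0],[2.9,-1.7,0]],"rotation":[[0,0,0],[0,0,0],[0,0,0],[0,0,0],[0,0,0],[0,0,0],[0,0,0],[0,0,0],[0,0,0],[0,0,0]],"hand":[0.75,0.75,0.75,0.75,0.75,0.75,0.75,0.75,0.75,0.75]}' >/dev/null
python3 -m jog '{"offset":[[2.9,-1.7,0],[2.9,-1.7,0],[2.9,-1.7,0],[2.9,-1.7,0],[2.9,-1.7,0],[2.7,-1.7,0],[0,0,0],[0,0,0],[0,0,0]],"rotation":[[0,0,0],[0,0,0],[0,0,0],[0,0,0],[0,0,0],[0,0,0],[0,0,0],[0,0,0],[0,0,0]],"hand":[0.75,0.75,0.75,0.75,0.75,0.75,0.75,0.75,0.75]}'
python3 -c "
from h import *
go(.4612,.2781,.1235)
s=env.get_image('side')
b=blobs(s,'green',(290,90,420,190));print(cv2.boundingRect(b[0]),'was (376,150,21,23)')"
```

```text
time: 34.05
ee_pos: [0.6653, -0.0683, 0.1247]
orientation: [0.0, 0.709, 0.705, 0.0]
wrist_force: [0.4, 0.7, 0.1]
gripper_width: 0.654
time: 35.63
ee_pos: [0.4632, 0.2787, 0.2049]
orientation: [0.0, 0.709, 0.706, 0.0]
wrist_force: [0.3, -0.2, 1.3]
gripper_width: 0.749
ee [0.4632 0.2787 0.2049] off [-0.06 -0.21  8.14] rot [ 0.001  0.    -0.004] F [ 0.3 -0.2  1.3] w 0.749 t 35.63
(376, 150, 20, 23) was (376,150,21,23)
```

Green's cap is back at the same pixels as at the start. Next is red.

```bash
python3 -m jog '{"offset":[[-0.1,-0.2,1],[0,0,2],[0,0,2],[0,0,1.4],[0,0,1],[0,0,0.6],[0,0,0.1],[0,0,0],[0,0,0]],"rotation":[[0,0,0],[0,0,0],[0,0,0],[0,0,0],[0,0,0],[0,0,0],[0,0,0],[0,0,0],[0,0,0]],"hand":[0.75,0.75,0.75,0.75,0.75,0.75,0.75,0.75,0.75]}'
python3 -m jog '{"offset":[[0,0,0],[0,0,0],[0,0,0],[0,0,0],[0,0,0],[0,0,0],[0,0,0],[0,0,0]],"rotation":[[0,0,0],[0,0,0],[0,0,0],[0,0,0],[0,0,0],[0,0,0],[0,0,0],[0,0,0]],"hand":[0.25,0.25,0.25,0.25,0.25,0.25,0.25,0.25]}' 30
python3 -m jog '{"offset":[[0,0,-0.5],[0,0,-1.5],[0,0,-2.5],[0,0,-2.5],[0,0,-2],[0,0,-1],[-1,0.5,0],[-2,1,0],[-2.5,1.3,0],[-2.5,1.3,0]],"rotation":[[0,0,0],[0,0,0],[0,0,0],[0,0,0],[0,0,0],[0,0,0],[0,0,0],[0,0,0],[0,0,0],[0,0,0]],"hand":[0.25,0.25,0.25,0.25,0.25,0.25,0.25,0.25,0.25,0.25]}' >/dev/null
python3 -m jog '{"offset":[[-2.5,1.3,0],[-2.5,1.3,0],[-2.5,1.3,0],[-2.5,1.3,0],[-2.5,1.3,0],[-2.5,1.3,0],[-2.5,1.3,0],[-1.8,1,0],[0,0,0],[0,0,0]],"rotation":[[0,0,0],[0,0,0],[0,0,0],[0,0,0],[0,0,0],[0,0,0],[0,0,0],[0,0,0],[0,0,0],[0,0,0]],"hand":[0.25,0.25,0.25,0.25,0.25,0.25,0.25,0.25,0.25,0.25]}'
python3 -c "
from h import *
go(.6113,-.0042,.1245)"
```

```text
time: 36.43
ee_pos: [0.4614, 0.2779, 0.124]
orientation: [0.0, 0.709, 0.705, 0.001]
wrist_force: [0.1, -0.2, -0.7]
gripper_width: 0.751
time: 37.1
ee_pos: [0.461, 0.2779, 0.1234]
orientation: [0.0, 0.709, 0.705, 0.0]
wrist_force: [0.7, -0.4, 1.8]
gripper_width: 0.376
time: 38.77
ee_pos: [0.6006, 0.0025, 0.2209]
orientation: [-0.001, 0.71, 0.704, -0.001]
wrist_force: [0.7, 1.0, -2.1]
gripper_width: 0.377
ee [0.6006 0.0025 0.2209] off [-0.67  1.11  9.64] rot [-0.004 -0.001 -0.008] F [ 0.7  1.  -2.1] w 0.377 t 38.77
```

```bash
python3 -m jog '{"offset":[[-0.7,1.1,0],[0,0,0],[0,0,1],[0,0,2],[0,0,2.5],[0,0,1.8],[0,0,1],[0,0,0.6],[0,0,0],[0,0,0]],"rotation":[[0,0,0],[0,0,0],[0,0,0],[0,0,0],[0,0,0],[0,0,0],[0,0,0],[0,0,0],[0,0,0],[0,0,0]],"hand":[0.25,0.25,0.25,0.25,0.25,0.25,0.25,0.25,0.25,0.25]}'
python3 -m jog '{"offset":[[0,0,0],[0,0,0]],"rotation":[[0,0,0],[0,0,0]],"hand":[0.25,0.25]}' 
python3 -c "
from h import *
go(.6113,-.0042,.1244)"
```

```text
time: 39.6
ee_pos: [0.6125, -0.0026, 0.1347]
orientation: [0.0, 0.709, 0.705, 0.0]
wrist_force: [-0.5, -0.1, -1.5]
gripper_width: 0.379
time: 39.77
ee_pos: [0.6132, -0.003, 0.1357]
orientation: [0.001, 0.709, 0.705, 0.001]
wrist_force: [0.2, 0.9, -2.8]
gripper_width: 0.378
ee [ 0.6132 -0.003   0.1357] off [-0.12 -0.2   1.13] rot [ 0.002  0.    -0.005] F [ 0.2  0.9 -2.8] w 0.378 t 39.77
```

```bash
python3 -m jog '{"offset":[[-0.1,-0.15,0.3],[0,0,0.4],[0,0,0],[0,0,0],[0,0,0]],"rotation":[[0,0,0],[0,0,0],[0,0,0],[0,0,0],[0,0,0]],"hand":[0.25,0.25,0.25,0.25,0.25]}' 
python3 -c "
from h import *
go(.6113,-.0042,.1244)"
```

```text
time: 40.18
ee_pos: [0.6108, -0.004, 0.1271]
orientation: [-0.0, 0.709, 0.705, -0.0]
wrist_force: [-0.6, 0.5, -1.7]
gripper_width: 0.377
ee [ 0.6108 -0.004   0.1271] off [-0.02  0.05  0.27] rot [-0.    -0.    -0.005] F [-0.6  0.5 -1.7] w 0.377 t 40.18
```

```bash
python3 -m jog '{"offset":[[0,0.05,0.15],[0,0,0.15],[0,0,0],[0,0,0],[0,0,0],[0,0,0],[0,0,0],[0,0,0],[0,0,0]],"rotation":[[0,0,0],[0,0,0],[0,0,0],[0,0,0],[0,0,0],[0,0,0],[0,0,0],[0,0,0],[0,0,0]],"hand":[0.25,0.25,0.25,0.25,0.25,0.7,0.7,0.7,0.7]}'
python3 -m jog '{"offset":[[0,0,-1],[0,0,-2.5],[0,0,-2.5],[0,0,-2],[2.9,-0.6,0],[3,-0.7,0],[3,-0.7,0],[3,-0.7,0],[3,-0.7,0],[3,-0.7,0]],"rotation":[[0,0,0],[0,0,0],[0,0,0],[0,0,0],[0,0,0],[0,0,0],[0,0,0],[0,0,0],[0,0,0],[0,0,0]],"hand":[0.75,0.75,0.75,0.75,0.75,0.75,0.75,0.75,0.75,0.75]}' >/dev/null
python3 -m jog '{"offset":[[3,-0.7,0],[3,-0.7,0],[3,-0.7,0],[2.6,-0.5,0],[0,0,0],[0,0,0],[0,0,0]],"rotation":[[0,0,0],[0,0,0],[0,0,0],[0,0,0],[0,0,0],[0,0,0],[0,0,0]],"hand":[0.75,0.75,0.75,0.75,0.75,0.75,0.75]}'
python3 -c "
from h import *
go(.545,.2915,.1235)
s=env.get_image('side')
b=blobs(s,'red',(290,90,420,190));print(cv2.boundingRect(b[0]),'was (333,144,19,22)')"
```

```text
time: 40.93
ee_pos: [0.6116, -0.004, 0.1246]
orientation: [0.0, 0.709, 0.705, 0.0]
wrist_force: [-0.2, 0.1, 0.2]
gripper_width: 0.659
time: 42.35
ee_pos: [0.546, 0.2911, 0.2047]
orientation: [0.0, 0.709, 0.705, 0.0]
wrist_force: [0.4, -0.5, 0.6]
gripper_width: 0.753
ee [0.546  0.2911 0.2047] off [ 0.05 -0.11  8.12] rot [ 0.001  0.    -0.005] F [ 0.4 -0.5  0.6] w 0.753 t 42.35
(333, 143, 20, 22) was (333,144,19,22)
```

Red is back too. Purple is the last one.

```bash
python3 -m jog '{"offset":[[0,-0.1,1],[0,0,2],[0,0,2],[0,0,1.4],[0,0,1],[0,0,0.6],[0,0,0.1],[0,0,0],[0,0,0]],"rotation":[[0,0,0],[0,0,0],[0,0,0],[0,0,0],[0,0,0],[0,0,0],[0,0,0],[0,0,0],[0,0,0]],"hand":[0.75,0.75,0.75,0.75,0.75,0.75,0.75,0.75,0.75]}'
python3 -m jog '{"offset":[[0,0,0],[0,0,0],[0,0,0],[0,0,0],[0,0,0],[0,0,0],[0,0,0],[0,0,0]],"rotation":[[0,0,0],[0,0,0],[0,0,0],[0,0,0],[0,0,0],[0,0,0],[0,0,0],[0,0,0]],"hand":[0.25,0.25,0.25,0.25,0.25,0.25,0.25,0.25]}' 30
python3 -m jog '{"offset":[[0,0,-0.5],[0,0,-1.5],[0,0,-2.5],[0,0,-2.5],[0,0,-2.5],[0,0,-1.5],[-1,0.5,0],[-2,1,0],[-2.5,1.3,0],[-2.5,1.3,0]],"rotation":[[0,0,0],[0,0,0],[0,0,0],[0,0,0],[0,0,0],[0,0,0],[0,0,0],[0,0,0],[0,0,0],[0,0,0]],"hand":[0.25,0.25,0.25,0.25,0.25,0.25,0.25,0.25,0.25,0.25]}' >/dev/null
python3 -m jog '{"offset":[[-2.5,1.3,0],[-2.5,1.3,0],[-2.5,1.3,0],[-2.5,1.3,0],[-2.5,1.3,0],[-1.8,1,0],[-0.8,0.5,0],[0,0,0],[0,0,0],[0,0,0]],"rotation":[[0,0,0],[0,0,0],[0,0,0],[0,0,0],[0,0,0],[0,0,0],[0,0,0],[0,0,0],[0,0,0],[0,0,0]],"hand":[0.25,0.25,0.25,0.25,0.25,0.25,0.25,0.25,0.25,0.25]}'
python3 -c "
from h import *
go(.668,.0579,.1245)"
```

```text
time: 43.15
ee_pos: [0.5455, 0.2914, 0.1241]
orientation: [0.0, 0.709, 0.705, 0.001]
wrist_force: [0.5, -0.0, 0.1]
gripper_width: 0.746
time: 43.82
ee_pos: [0.545, 0.2915, 0.1234]
orientation: [0.0, 0.709, 0.705, 0.0]
wrist_force: [0.3, -0.2, 1.7]
gripper_width: 0.377
time: 45.48
ee_pos: [0.6638, 0.061, 0.2324]
orientation: [-0.001, 0.709, 0.706, -0.0]
wrist_force: [-0.4, -0.4, -2.8]
gripper_width: 0.374
ee [0.6638 0.061  0.2324] off [-0.31  0.44 10.79] rot [-0.002 -0.001 -0.004] F [-0.4 -0.4 -2.8] w 0.374 t 45.48
```

```bash
python3 -m jog '{"offset":[[-0.3,0.3,0],[0,0,0],[0,0,1],[0,0,2],[0,0,2.5],[0,0,2.2],[0,0,1.2],[0,0,0.7],[0,0,0.3],[0,0,0]],"rotation":[[0,0,0],[0,0,0],[0,0,0],[0,0,0],[0,0,0],[0,0,0],[0,0,0],[0,0,0],[0,0,0],[0,0,0]],"hand":[0.25,0.25,0.25,0.25,0.25,0.25,0.25,0.25,0.25,0.25]}' >/dev/null
python3 -m jog '{"offset":[[0,0,0],[0,0,0],[0,0,0]],"rotation":[[0,0,0],[0,0,0],[0,0,0]],"hand":[0.25,0.25,0.25]}' 
python3 -c "
from h import *
go(.6678,.0579,.1244)"
```

```text
time: 46.57
ee_pos: [0.6685, 0.0567, 0.1357]
orientation: [0.001, 0.709, 0.705, 0.001]
wrist_force: [-0.3, 0.4, -2.5]
gripper_width: 0.378
ee [0.6685 0.0567 0.1357] off [ 0.12 -0.07  1.13] rot [ 0.002  0.    -0.005] F [-0.3  0.4 -2.5] w 0.378 t 46.57
```

```bash
python3 -m jog '{"offset":[[0.1,0,0.3],[0,0,0.4],[0,0,0],[0,0,0],[0,0,0]],"rotation":[[0,0,0],[0,0,0],[0,0,0],[0,0,0],[0,0,0]],"hand":[0.25,0.25,0.25,0.25,0.25]}' >/dev/null
python3 -c "
from h import *
go(.6678,.0579,.1244)"
```

```text
ee [0.6675 0.0578 0.127 ] off [0.01 0.03 0.26] rot [-0.    -0.    -0.005] F [-0.3  0.2 -2.2] w 0.383 t 46.98
```

Set down, release, rise and swing back over the mat to clear the view.

```bash
python3 -m jog '{"offset":[[0,0,0.15],[0,0,0.15],[0,0,0],[0,0,0],[0,0,0],[0,0,0],[0,0,0],[0,0,0],[0,0,0]],"rotation":[[0,0,0],[0,0,0],[0,0,0],[0,0,0],[0,0,0],[0,0,0],[0,0,0],[0,0,0],[0,0,0]],"hand":[0.25,0.25,0.25,0.25,0.25,0.7,0.7,0.7,0.7]}'
python3 -m jog '{"offset":[[0,0,-1],[0,0,-2.5],[0,0,-3.5],[0,0,-3.5],[2.5,-2.5,0],[2.9,-2.9,0],[2.9,-2.9,0],[2.9,-2.9,0],[2.9,-2.9,0],[2.9,-2.9,0]],"rotation":[[0,0,0],[0,0,0],[0,0,0],[0,0,0],[0,0,0],[0,0,0],[0,0,0],[0,0,0],[0,0,0],[0,0,0]],"hand":[0.75,0.75,0.75,0.75,0.75,0.75,0.75,0.75,0.75,0.75]}' >/dev/null
python3 -m jog '{"offset":[[2.9,-1,0],[2.9,-1,0],[2.9,-1,0],[2.9,-1,0],[2.9,-1,0],[2.9,-1,0],[2.9,-1,0],[0,0,0],[0,0,0],[0,0,0]],"rotation":[[0,0,0],[0,0,0],[0,0,0],[0,0,0],[0,0,0],[0,0,0],[0,0,0],[0,0,0],[0,0,0],[0,0,0]],"hand":[0.75,0.75,0.75,0.75,0.75,0.75,0.75,0.75,0.75,0.75]}'
python3 - <<'E'
from h import *
t=env.get_image("top");s=env.get_image("side")
for c in("red","green","purple"):
    a=blobs(t,c,(250,80,400,200));b=blobs(s,c,(290,90,420,190))
    print(c,[cv2.boundingRect(v[0]) for v in(a,b) if v],tri(t,cen(a[0]),s,cen(b[0])).round(4) if a and b else "")
cv2.imwrite("pics/g.png",np.hstack([t["image"][70:320,170:520],s["image"][90:340,200:500]])[:,:,::-1])
E
```

```text
time: 47.73
ee_pos: [0.6681, 0.0578, 0.1248]
orientation: [0.0, 0.709, 0.705, 0.0]
wrist_force: [0.5, -0.0, -0.0]
gripper_width: 0.655
time: 49.4
ee_pos: [0.4296, 0.4318, 0.2297]
orientation: [0.0, 0.709, 0.706, 0.0]
wrist_force: [-0.4, -0.7, -0.5]
gripper_width: 0.749
red [(315, 137, 21, 22), (333, 144, 19, 21)] [ 0.6111 -0.0031  0.1279]
green [(352, 107, 20, 23), (376, 150, 20, 23)] [ 0.6639 -0.0679  0.1292]
purple [(281, 106, 20, 23), (338, 119, 19, 21)] [0.6681 0.0575 0.1281]
```

View pics/g.png

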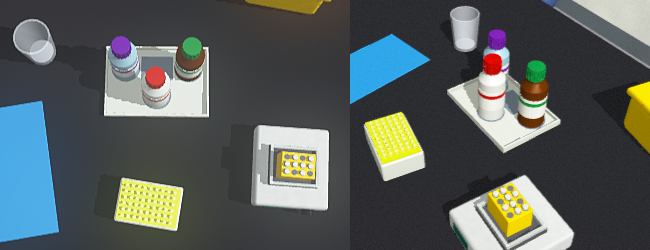

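The three bottles are back on the tray at (123,47), (155,78) and (192,47), upright. The block is inside the frame at (296,165), and the tip box and beaker have not moved.

```bash
python3 -c "
from cell import env
print(env.close_job())"
```

```text
the job is handed in; nothing more can be done
None
```

The job is done and handed in at about 49 s of the 138 s allowed. I cleared the three bottles onto the blue mat, set the yellow block in the shaker frame, then put each bottle back on the seat it came from.

- **Bottles:** All three stand upright on the tray. Their caps are within 1 pixel of their starting positions in both views, which is about 1–2 mm.
- **Block:** It sits flat inside the frame, with its long side along the frame's long side and clearance all round. I checked this by eye in the side view after release and in both views at the end.
- **Bystanders:** The tip box and the beaker look unmoved in the last pictures, though I did not measure them.
- **Forces and grips:** The wrist force readings at the end of the moves stayed under about 4 N. No grasp slipped, and no check failed.
- **Small disagreement:** When the seats were empty, their rings measured about 1–2 mm nearer the robot than where the bottles had stood. That is within the calibration error and the stated starting tolerance, so I aimed essentially at the original bottle positions.

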